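Gauge the thermometer well and fit the matching thermometer

ROBOT

A 7-joint arm with a two-finger parallel gripper is mounted at the origin on the work surface. World frame = base frame: x ahead of the robot, y to its left, z up, the work surface at z = 0. Lengths are in m, angles in rad, forces in N, time in s.
With the tool pointing down it reaches from about 0.4 to 0.875 m from the base axis. Payload 19.3 kg.
Tool frame: the origin (TCP) lies midway between the tips of the shut fingers; the grasp point (between the pads) lies 19 mm behind it; x points along the fingers, y is the direction in which the jaws open and shut, and the axes are right-handed (so a half turn about x gives the same grasp; the last joint's range is limited). The gripper opens to 85 mm and grips with 20 to 120 N. Pads are 22 mm wide; open, the fingers measure 114 mm over their backs; the gripper's body (76 mm by 85 mm) begins 54 mm behind the grasp point. The pads swing forward as they close: fully open they stand 13 mm farther back than shut.
Start: joints at [1.192, 0.521, -0.036, 1.599, 0.021, 1.021, -0.113], TCP at [0.19, -0.595, 0.231] pointing down, gripper open.
Joint ranges: [-2.91, 2.91], [-0.3, 2.13], [-1.5, 1.42], [0.17, 2.43], [-1.26, 4.41], [0.16, 1.93], [-2.52, 2.52]. Speed limits (rad/s): [1.89, 1.89, 2.39, 2.39, 3.01, 3.01, 3.01].

INTERFACE

Orientations are given as [roll, pitch, yaw] about the fixed x, y, z axes, in that order (R = Rz(yaw) Ry(pitch) Rx(roll)).
In Python, from workcell import telemetry, vision, workorder gives the robot as it stands. The module is installed in compiled form; this text tells all that it offers.
- The arm moves only by the tool play_rows, never from a script. Its argument "deltas" is a list of rows, each a list of 7 numbers: the shift along the world's x, y, z in mm, then the turn, a rotation vector about the world's x, y, z in degrees, then the finger opening in mm, from 0 to 85.4. In form: [[x, y, z, wx, wy, wz, jaw], ...]. A call has 1 to 8 rows; each row shifts and turns the commanded pose from where the row before left it; what a row does not reach is not made up. A row lasts 1/8 s, in which the tool goes at most 62.5 mm and 10.7 degrees, less where a joint would pass 70% of its speed; a pose out of reach is approached as far as the arm can. A call with a gripper value outside its range is refused whole. The fingers move at their own pace and stop on an object; "grip_force" is the grip in N (left out, the last holds). Time passes only in rows, so rows that do not move let the fingers close. It gives the time, the measured TCP pose, the force and the opening at its end, in the units of the state.
- telemetry.observe(): the state, without advancing time (a new reading comes with each control period).
- vision.grab_frame(name): name is "side" or "top" or "wrist"; returns the picture (384x512x3 uint8, red, green, blue); there is no depth.
- vision.camera_info(name): a dict with "mtx" (3x3 intrinsics, pixels), "rvec" (rotation vector, rad) and "tvec" (3), from world to camera coordinates, as OpenCV has them. Camera axes: x right, y down, z forward; pixel columns grow to the right and rows downward; lengths in m; the calibration is good to about 2 mm. A picture is of the moment at which its call begins: read the wrist's pose just before it. camera_info takes no time and is no camera call; for the wrist camera it gives the pose at the moment of the call.
- workorder.job_done(): hands the job in, once; it reports no verdict.
The state is a dict: "clock": time; "qpos": joint angles; "qd": joint speeds; "joint_efforts": joint torques, N m; "position": TCP position; "tool_rot": TCP orientation; "force": force on the tool from outside, world axes, zero at the start; "moment": the same for the moment, N m; "grip_width": finger opening in m.
Only numpy, scipy, OpenCV 4.12 (cv2) and the standard library are available. Lean on these libraries where they do the work, as an engineer would, in place of code of your own. Each camera call takes 0.05 s, during which the arm holds its last target. There are 200 camera calls.

TASK

Find out how deep the thermometer well in the heating block is by lowering the depth rod into it and resting it gently on the bottom for a moment, then hang the rod back in its hole in the rack. Then take the one dial thermometer whose stem just reaches the bottom of that well and press it gently into the well, fully home with its collar flush on the block, and let go; leave the other two thermometers in the rack and do not disturb the flasks, beaker, jar and vials.

Things in the scene. Friction and masses are not known exactly. Their poses are not given: they have to be found in the camera images.
- well_mouth (a point): centre of the mouth of the thermometer well, level with the block's top face; z up, x and y along the hotplate's axes. The well is a vertical blind hole, 12 mm across, sharp-edged, flat-bottomed, the only narrow hole in the block, midway along its control-panel side, 18 mm in from that edge. Its depth is not known beforehand: 35, 48 or 61 mm.
- well_balls (a point): point on the well's axis 11 mm below its mouth, where two sprung steel retaining balls stand into the well from its +y and -y sides, 8 mm apart. The depth rod passes through (off-centre it rubs on one with a few N). A thermometer stem pushes them apart (drag about 2 to 5 N from there on), so it does not fall home by its own weight.
- station: white hotplate, 200 x 150 mm, 82 mm high, fixed, and on it a square aluminium vial-heating block, 100 x 100 x 68 mm, top face 150 mm above the table, centred at x = +20 mm. Origin on the table under the hotplate's middle, z up, x away from the control panel.
- block_top (a point): middle of the block's top face, z up. In the block's frame the thermometer well is at x = -32, y = 0 mm; four wide vial wells, 24.5 mm across, are at x = 4 and 33, y = -26 and 26 mm; the two at x = 33 hold amber capped vials, 22 mm across, that stand 17 mm above the block.
- rack: open white plastic rack, 80 x 290 mm (x, y), fixed; top plate 110 mm above the table, 6 mm thick, with four 15 mm holes in a row at y = -102, -34, 34, 102 mm. Origin on the table under its middle, z up. The depth rod hangs by its flange in the hole at y = -102 mm, the thermometers by their collars in the other three in any order, stems visible below the plate.
- rod: steel depth rod, about 70 g, hanging upright in the rack. Origin on its axis at the underside of its flange (24 mm across, 3 mm thick), z up along the axis. Above: a knurled round handle, 16 mm thick, to z = 45 mm. Below: a round rod, 6 mm thick, 90 mm long, rounded end, a black ring every 10 mm.
- rod_tip (a point): the lower end of the depth rod, on its axis, 90 mm below the underside of the flange.
- thermo_a: dial thermometer with the shortest stem: 34 mm below the collar, for a well 35 mm deep; about 110 g. Origin on its axis at the underside of the collar (22 mm across, 4 mm thick), z up. Stem 10 mm thick, last 3 mm tapered to 6 mm; neck 14 mm thick; round dial case, 40 mm across, z = 20 to 36 mm, face up: the place to hold it. The three differ in the stem only.
- thermo_b: dial thermometer with the middle stem: 47 mm below the collar, for a well 48 mm deep; about 110 g. Origin on its axis at the underside of the collar (22 mm across, 4 mm thick), z up. Stem 10 mm thick, last 3 mm tapered to 6 mm; neck 14 mm thick; round dial case, 40 mm across, z = 20 to 36 mm, face up: the place to hold it. The three differ in the stem only.
- thermo_c: dial thermometer with the longest stem: 60 mm below the collar, for a well 61 mm deep; about 110 g. Origin on its axis at the underside of the collar (22 mm across, 4 mm thick), z up. Stem 10 mm thick, last 3 mm tapered to 6 mm; neck 14 mm thick; round dial case, 40 mm across, z = 20 to 36 mm, face up: the place to hold it. The three differ in the stem only.
- flask_a: conical glass flask, 82 mm across, 123 mm high; a bystander. Origin at its underside.
- flask_b: conical glass flask, 82 mm across, 123 mm high; a bystander. Origin at its underside.
- reagent: white reagent jar, 54 mm across, 95 mm high; a bystander. Origin at its underside.
- beaker: glass beaker, 66 mm across, 80 mm high; a bystander. Origin at its underside.
- vial_a: amber vial in the block, 22 mm across, 80 mm high; a bystander. Origin at its underside.
- vial_b: amber vial in the block, 22 mm across, 80 mm high; a bystander. Origin at its underside.
There are look-alikes about, which are no part of the job. Leave any turquoise look-alike of the rod alone.

How it is judged:
By the outcome, as a careful person would: the job done as asked, in the order asked, and still so for the second after the job is handed in, with the robot touching nothing.
It also fails if it takes over 70 s, if anything falls off the work surface, if the arm or the gripper's body presses on something with over 40 N, if the wrist force passes 120 N, or if a joint passes its speed limit or range.

## Working session

There is one attempt and no reset: what is moved stays moved. The work goes in short steps, Python scripts to look and compute and a tool call to move; the robot and the scene stay as the last step left them, time stands still between calls to the robot, and variables do not carry over. Pictures are saved under pics/ and viewed, about 8 in all and at most 12, crops included, and the job is handed in when it is done.

Besides the shell and the picture viewer there is one more tool, called after ">>>" by a JSON object that holds its "op" and its "data". play_rows: Moves the arm, as the interface text tells. Its arguments: {"type":"object","properties":{"deltas":{"type":"array","items":{"type":"array","items":{"type":"number"}}},"grip_force":{"type":"number"}},"required":["deltas"]}

```bash
mkdir -p pics
cat > h.py <<'E'
import numpy as np, cv2
from workcell import telemetry, vision, workorder
def cam(n):
    c=vision.camera_info(n); R=cv2.Rodrigues(np.array(c["rvec"],float))[0]
    return np.array(c["mtx"],float),R,np.array(c["tvec"],float).ravel()
def ray(c,u,v,z):
    K,R,t=c; d=R.T@np.linalg.solve(K,[u,v,1.]); o=-R.T@t
    return o+d*(z-o[2])/d[2]
def proj(c,p):
    K,R,t=c; q=K@(R@np.array(p,float)+t); return q[:2]/q[2]
def save(n,name,crop=None,s=1):
    c=cam(n); im=vision.grab_frame(n); cv2.imwrite(f'pics/{name}_raw.png',im[:,:,::-1])
    o=im
    if crop: o=im[crop[1]:crop[3],crop[0]:crop[2]]
    cv2.imwrite(f'pics/{name}.png',cv2.resize(o,None,fx=s,fy=s,interpolation=cv2.INTER_CUBIC)[:,:,::-1]); return im,c
E
python3 - <<'E'
from h import *
for n in("top","side"):
    im,c=save(n,n+"0",s=1.5); print(n,-c[1].T@c[2],c[1][2],c[0][0,0])
print(telemetry.observe())
E
```

```text
top [ 0.51232711 -0.05698172  0.90737387] [ 0.08868045  0.01126638 -0.99599641] 352.94871430752994
side [ 0.36945004 -0.74980023  0.59995899] [ 0.23500894  0.79845115 -0.55429827] 347.27327954445957
{'clock': 0.1, 'qpos': array([ 1.19178092,  0.52195531, -0.03631574,  1.599942  ,  0.02119556,
        1.02110594, -0.11282044]), 'qd': array([-0.00011753, -0.00198845, -0.00048259, -0.00235801, -0.00126087,
        0.00072209, -0.00016012]), 'joint_efforts': array([ 4.63025630e-03, -9.28492928e+01,  1.98507518e+00, -3.70537162e+01,
        1.83204201e-02,  5.31508660e-03,  1.99650532e-05]), 'position': array([ 0.18982716, -0.59515887,  0.23078608]), 'tool_rot': array([-1.4986723 ,  1.56977053,  1.95169172]), 'force': array([ 0.01765725, -0.08928064,  0.06552768]), 'moment': array([ 0.0570062 , -0.0034531 ,  0.02567661]), 'grip_width': 0.08570208705553914}
```

View pics/top0.png

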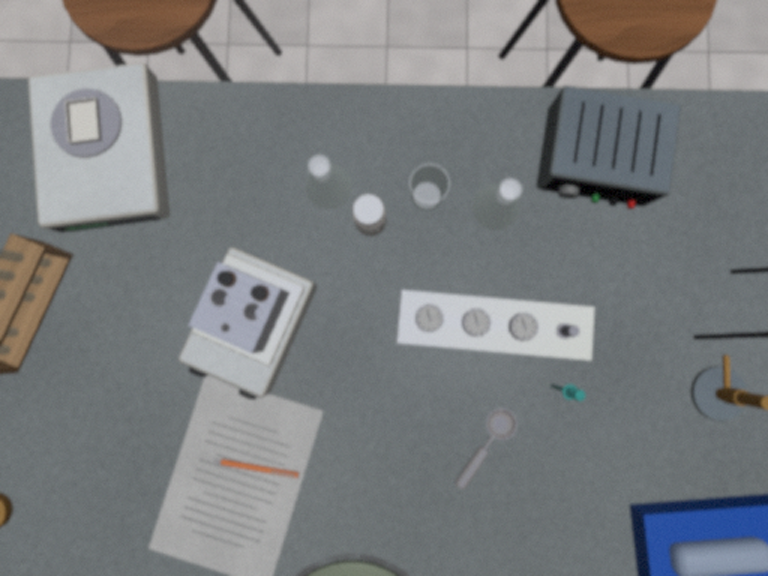

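View pics/side0.png

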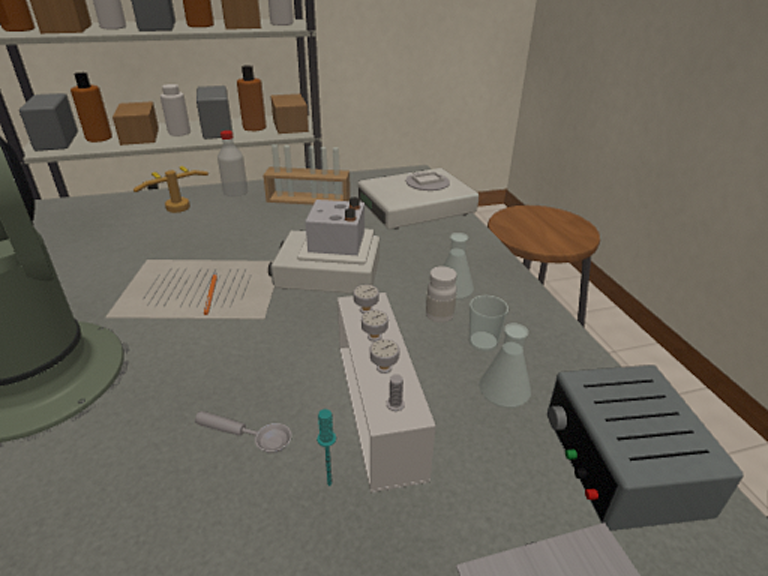

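Candidates for the rod: steel knurled handle in the rack's end hole (top ≈ (379,220) raw), turquoise look-alike lying on the table ((381,262) raw), spoon ((334,283)). I choose the steel one in the rack. For the well: the small hole at ≈(150,218) raw on the panel side of the block, versus wide vial wells and the amber vials.

Run:
```python
from h import *
im=cv2.imread('pics/top0_raw.png')[:,:,::-1]; c=cam("top")
g=im.astype(int)
# rack
m=(g.min(2)>165).astype(np.uint8); m[:, :255]=0; m[:185]=0; m[250:]=0
cs,_=cv2.findContours(cv2.morphologyEx(m,cv2.MORPH_CLOSE,np.ones((15,15))),cv2.RETR_EXTERNAL,2); k=max(cs,key=cv2.contourArea)
r=cv2.minAreaRect(k); b=cv2.boxPoints(r); P=np.array([ray(c,*p,.11) for p in b]); print("rack px",b.round(1).tolist()); print(P.round(4))
ctr=P.mean(0); e=max([P[1]-P[0],P[2]-P[1]],key=np.linalg.norm); yv=e/np.linalg.norm(e); yv*=np.sign(yv[1]); xv=np.array([yv[1],-yv[0],0])
print("ctr",ctr,"yaw",np.degrees(np.arctan2(-yv[0],yv[1])),"len",np.linalg.norm(P[1]-P[0]),np.linalg.norm(P[2]-P[1]))
s=cam("side")
for y in(-.102,-.034,.034,.102):
    p=ctr+yv*y; print(y,p.round(4),"top",proj(c,p).round(1),"side",proj(s,p).round(1))
# block/hole
sub=g.sum(2)[205:235,135:165]; print("hole min",np.unravel_index(sub.argmin(),sub.shape)); 
w=np.clip(sub[8:18,9:21].max()-60-sub[8:18,9:21],0,None); yy,xx=np.mgrid[213:223,144:156]; u=(w*xx).sum()/w.sum(); v=(w*yy).sum()/w.sum(); print("hole",u,v,ray(c,u,v,.15))
cr=np.hstack([cv2.resize(im[155:270,115:215],None,fx=4,fy=4,interpolation=2),cv2.resize(im[185:300,260:360+40],None,fx=2.8,fy=4,interpolation=2)])
cv2.imwrite('pics/crop1.png',cr[:,:,::-1])
```

```text
rack px [[264.5, 228.39999389648438], [267.6000061035156, 192.8000030517578], [396.79998779296875, 204.1999969482422], [393.70001220703125, 239.8000030517578]]
[[ 0.4926 -0.0638  0.11  ]
 [ 0.5728 -0.0692  0.11  ]
 [ 0.5534 -0.3603  0.11  ]
 [ 0.4738 -0.3524  0.11  ]]
ctr [ 0.52315513 -0.21141867  0.11      ] yaw -3.8316215673193623 len 0.0804079164984231 0.29176751575343585
-0.102 [ 0.5163 -0.3132  0.11  ] top [375.9 220.3] side [263.3 270.9]
-0.034 [ 0.5209 -0.2453  0.11  ] top [345.6 217.6] side [255.7 246.5]
0.034 [ 0.5254 -0.1775  0.11  ] top [315.3 214.9] side [249.2 225.6]
0.102 [ 0.53   -0.1096  0.11  ] top [285.2 212.2] side [243.7 207.5]
hole min (np.int64(3), np.int64(29))
hole 149.79520353423794 218.04512464499842 [0.51017497 0.18290073 0.15      ]
```

View pics/crop1.png

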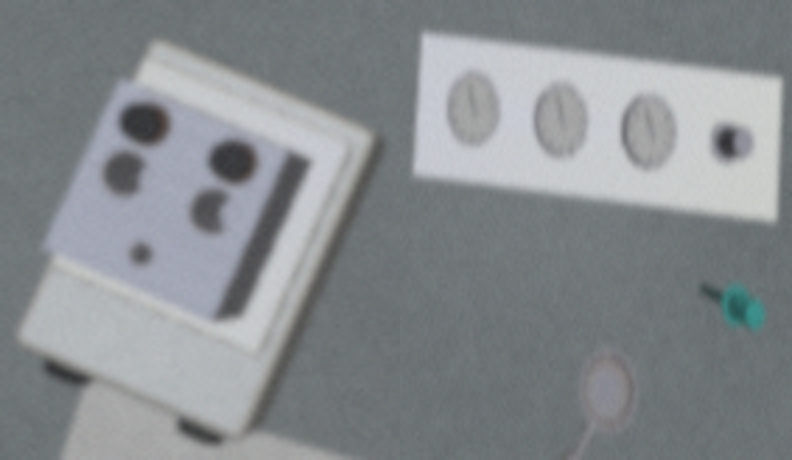

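The left crop shows the small well at raw (150,218) with the wide wells and vials above it. The right crop shows three dials and the steel rod handle at raw (377,220); the turquoise look-alike is lying on the table. Both choices are confirmed.

Run:
```python
from h import *
from scipy.spatial.transform import Rotation as Ro
o=telemetry.observe(); R=Ro.from_euler('xyz',o["tool_rot"]).as_matrix(); print(R.round(3))
im,c=save("wrist","w0"); C=-c[1].T@c[2]
print("cam in tool",R.T@(C-o["position"]),"cam fwd in tool",R.T@c[1][2], "camx in tool",R.T@c[1][0],c[0][0,0])
s=cv2.imread('pics/side0_raw.png')[180:340,200:310]; cv2.imwrite('pics/crop2.png',cv2.resize(s,None,fx=3.6,fy=3.6,interpolation=2))
t=cv2.imread('pics/top0_raw.png'); ct=cam("top")
# hotplate yaw from block left edge
g=t.astype(int); 
for (a,b) in (((126,217),(146,176)),((186,194),(170,235))): 
    p,q=ray(ct,*a,.15),ray(ct,*b,.15); d=q-p; print(np.degrees(np.arctan2(d[1],d[0])))
```

```text
[[-0.     0.304 -0.953]
 [ 0.001 -0.953 -0.304]
 [-1.    -0.001  0.   ]]
cam in tool [-0.1425707  -0.00115925 -0.06931645] cam fwd in tool [ 9.62104599e-01 -7.24492133e-04  2.72679696e-01] camx in tool [ 9.86774923e-04  9.99999173e-01 -8.24737449e-04] 266.05620449859725
-23.327988067198763
160.86746987975894
```

View pics/crop2.png

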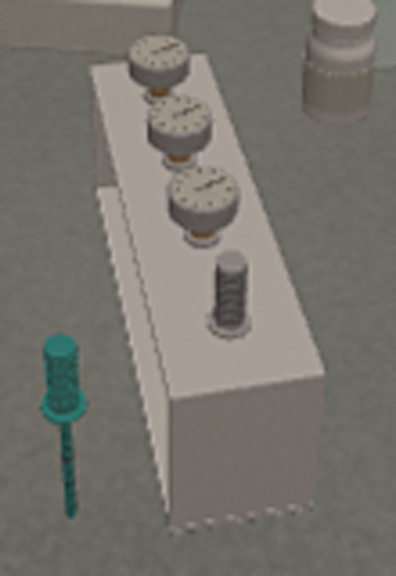

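The crop shows a plate with three dials in a row and the rod at the near end, with a closed end wall and open long sides. The stems have to be seen from the robot side, so I'll take a tilted wrist view first.

>>> {"op": "play_rows", "data": {"deltas": [[20, 50, 0, 0, 0, -6, 85], [20, 50, 0, 0, 0, -6, 85], [25, 50, 0, 0, 0, -6, 85], [25, 50, 0, 0, 0, 0, 85], [25, 50, 0, 0, -9, 0, 85], [25, 50, 0, 0, -9, 0, 85], [20, 50, -20, 0, -9, 0, 85], [10, 45, -20, 0, -9, 0, 85]], "grip_force": 40}}

```text
clock: 1.15
position: [0.3508, -0.2479, 0.2071]
tool_rot: [-3.096, 1.121, 0.055]
force: [0.8, -1.0, -1.5]
grip_width: 0.0848
```

>>> {"op": "play_rows", "data": {"deltas": [[0, 0, -20, 0, -9, 0, 85], [0, 0, -20, 0, 0, 0, 85], [0, 0, 0, 0, 0, 0, 85]]}}

```text
clock: 1.52
position: [0.3549, -0.2467, 0.1759]
tool_rot: [-3.074, 1.061, 0.083]
force: [0.0, -0.2, 0.1]
grip_width: 0.0851
```

Run:
```python
from h import *
im,c=save("wrist","w1",s=1.5); print(-c[1].T@c[2],c[1][2]); o=telemetry.observe(); print(o["position"],o["tool_rot"],o["qpos"],o["clock"])
for y in(-.102,-.034,.034,.102):
    p=np.array([.52316,-.21142,.11])+np.array([.0668,.9978,0])*y; print(proj(c,p),[proj(c,p-[0,0,d])[1].round() for d in (.034,.047,.06)])
```

```text
[ 0.34567938 -0.25110794  0.33417013] [ 0.2294923   0.03898779 -0.9725293 ]
[ 0.35532904 -0.24686827  0.17664704] [-3.07638463  1.06045465  0.08140832] [ 1.3311325   0.28647851 -0.67702971  2.39376609 -0.86367646  0.23260578
 -0.02976162] 1.575
[329.16362173  74.69864459] [np.float64(96.0), np.float64(102.0), np.float64(109.0)]
[258.39139209  70.71136947] [np.float64(92.0), np.float64(99.0), np.float64(105.0)]
[189.61045646  66.83628296] [np.float64(88.0), np.float64(95.0), np.float64(101.0)]
[122.73793824  63.06871581] [np.float64(84.0), np.float64(91.0), np.float64(98.0)]
```

View pics/w1.png

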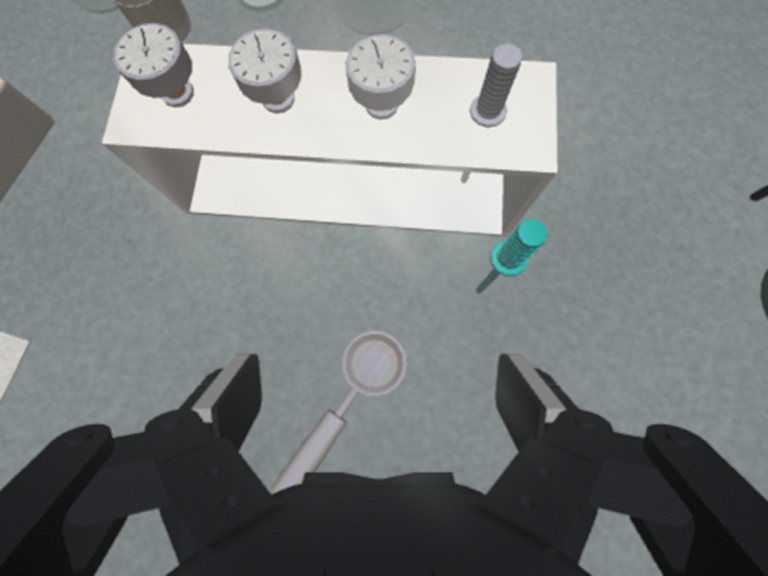

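This view shows the rack from above the robot side: the rod tip shows at (465,178), but the thermometer stems stay hidden, and joints 4 and 6 are near their limits. I'll look from the far side with the tool tilted inward.

>>> {"op": "play_rows", "data": {"deltas": [[0, 5, 45, 0, 9, 0, 85], [20, 5, 40, 0, 9, 0, 85], [45, 5, 0, 0, 9, -1, 85], [45, 5, 0, 0, 9, -1, 85], [45, 5, 0, 0, 9, -1, 85], [45, 5, 0, 0, 9, -1, 85], [35, 5, -10, 0, 9, 0, 85], [20, 0, -10, 0, 9, 0, 85]]}}

```text
clock: 2.58
position: [0.5686, -0.2111, 0.1783]
tool_rot: [-0.21, 1.194, 2.885]
force: [-0.7, 0.0, 1.3]
grip_width: 0.0848
```

>>> {"op": "play_rows", "data": {"deltas": [[0, 0, -10, 0, 4, 0, 85], [0, 0, -10, 0, 0, 0, 85], [0, 0, 0, 0, 0, 0, 85]]}}

```text
clock: 2.95
position: [0.5659, -0.2124, 0.1569]
tool_rot: [-0.178, 1.129, 2.912]
force: [-0.4, 0.4, -0.3]
grip_width: 0.085
```

Run:
```python
from h import *
im,c=save("wrist","w2",s=1.5); print(-c[1].T@c[2],c[1][2]); o=telemetry.observe(); print(o["position"],o["tool_rot"],o["qpos"],o["clock"])
for y in(-.102,-.034,.034,.102):
    p=np.array([.52316,-.21142,.11])+np.array([.0668,.9978,0])*y; print(proj(c,p),[proj(c,p-[0,0,d])[1].round() for d in (.034,.047,.06,.09)])
```

```text
[ 0.68771029 -0.22728667  0.25660848] [-0.64778367  0.10204006 -0.7549597 ]
[ 0.56603134 -0.21265391  0.15760196] [-0.17857448  1.1303539   2.91138205] [ 0.26050992  0.81975662 -0.00907265  1.32199787  0.01641634  1.44024399
 -1.37537824] 3.0
[387.19657734 236.29365885] [np.float64(207.0), np.float64(197.0), np.float64(188.0), np.float64(170.0)]
[301.55062403 231.32850889] [np.float64(203.0), np.float64(194.0), np.float64(185.0), np.float64(167.0)]
[218.99181663 226.54232994] [np.float64(199.0), np.float64(190.0), np.float64(182.0), np.float64(165.0)]
[139.35619387 221.92561667] [np.float64(195.0), np.float64(187.0), np.float64(179.0), np.float64(162.0)]
```

View pics/w2.png

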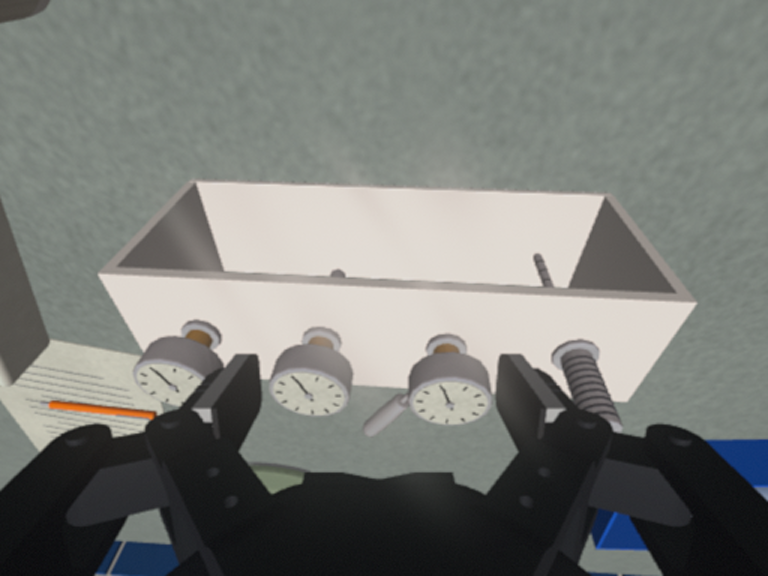

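Seen from the far side (upside down), a stem tip shows at (338,273) at the y = +34 hole, on the predicted row for the longest stem, so that is thermo_c. The other two are still hidden behind the plate edge, so I'll go a bit lower and farther out.

>>> {"op": "play_rows", "data": {"deltas": [[10, 0, 4, 0, 4, 0, 85], [10, 0, 2, 0, 4, 0, 85], [10, 0, 2, 0, 4, 0, 85], [10, 0, 0, 0, 4, 0, 85], [0, 0, 0, 0, 0, 0, 85]]}}

```text
clock: 3.62
position: [0.6066, -0.2122, 0.1642]
tool_rot: [-0.084, 0.854, 2.992]
force: [-0.9, -0.5, 0.0]
grip_width: 0.0849
```

Run:
```python
from h import *
im,c=save("wrist","w3"); print(-c[1].T@c[2],c[1][2]); o=telemetry.observe(); print(o["position"],o["tool_rot"],o["clock"])
cv2.imwrite('pics/w3c.png',cv2.resize(im[130:300,50:450],None,fx=2,fy=2,interpolation=2)[:,:,::-1])
for y in(-.102,-.034,.034,.102):
    p=np.array([.52316,-.21142,.11])+np.array([.0668,.9978,0])*y; print(2*(proj(c,p)-[50,130]),[(2*(proj(c,p-[0,0,d])[1]-130)).round() for d in (.034,.047,.06,.09)])
```

```text
[ 0.7512215  -0.22716828  0.22618617] [-0.83126383  0.10237449 -0.54636975]
[ 0.60635916 -0.21258852  0.16476577] [-0.08376062  0.85563989  2.99154631] 3.675
[642.80512381 194.3844957 ] [np.float64(133.0), np.float64(112.0), np.float64(92.0), np.float64(49.0)]
[497.09284915 188.23179396] [np.float64(128.0), np.float64(108.0), np.float64(88.0), np.float64(46.0)]
[354.9858552  182.23132523] [np.float64(123.0), np.float64(103.0), np.float64(84.0), np.float64(42.0)]
[216.35197177 176.37750861] [np.float64(119.0), np.float64(99.0), np.float64(79.0), np.float64(39.0)]
```

View pics/w3c.png

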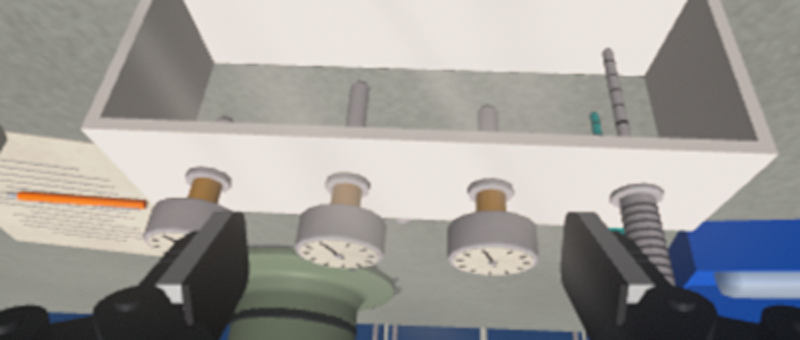

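The tips show at crop rows 118 (y=+102), 82 (y=+34) and 105 (y=−34), against predictions of 119 for a, 84 for c and 108 for b. So a is at +102, c at +34 and b at −34. Now the rod.

```bash
cat >> h.py <<'E'
from scipy.spatial.transform import Rotation as Ro
def go(p,yaw=-3.8):
    o=telemetry.observe(); R=Ro.from_euler('xyz',o["tool_rot"]); a,b=np.cos(np.radians(yaw)),np.sin(np.radians(yaw))
    G=Ro.from_matrix(np.array([[0,0,-1],[a,b,0],[b,-a,0]]).T)
    print("need mm",((np.array(p)-o["position"])*1e3).round(1),"rot deg",np.degrees((G*R.inv()).as_rotvec()).round(1),"clk",o["clock"],"F",o["force"].round(1),"w",round(o["grip_width"]*1e3,1))
E
python3 -c "
from h import *
go([.516,-.313,.24])"
```

```text
need mm [ -90.4 -100.4   75.2] rot deg [ 26.9 -36.5  85.8] clk 3.675 F [0.  0.1 0.5] w 85.1
```

>>> {"op": "play_rows", "data": {"deltas": [[0, 0, 45, 2.7, -3.65, 8.6, 85], [-10, -10, 30, 2.7, -3.65, 8.6, 85], [-15, -15, 0, 2.7, -3.65, 8.6, 85], [-15, -15, 0, 2.7, -3.65, 8.6, 85], [-15, -15, 0, 2.7, -3.65, 8.6, 85], [-15, -15, 0, 2.7, -3.65, 8.6, 85], [-10, -15, 0, 2.7, -3.65, 8.6, 85], [-10, -15, 0, 2.7, -3.65, 8.6, 85]]}}

```text
clock: 4.68
position: [0.5153, -0.3128, 0.2415]
tool_rot: [-0.689, 1.416, -2.618]
force: [-0.8, -1.5, 0.1]
grip_width: 0.085
```

>>> {"op": "play_rows", "data": {"deltas": [[0, 0, 0, 2.7, -3.65, 8.6, 85], [0, 0, 0, 2.7, -3.65, 8.6, 85], [0, 0, 0, 0, 0, 0, 85]]}}

```text
clock: 5.05
position: [0.5145, -0.3139, 0.2411]
tool_rot: [0.535, 1.566, -1.102]
force: [-0.0, -0.9, -0.3]
grip_width: 0.0846
```

Run:
```python
from h import *
go([.516,-.313,.24])
im,c=save("wrist","w4",s=1.5); print(-c[1].T@c[2],c[1][2])
for y in(-.102,-.034,.034,.102):
    p=np.array([.52316,-.21142,.11])+np.array([.0668,.9978,0])*y; print(1.5*proj(c,p))
```

```text
need mm [ 1.5  0.9 -1.1] rot deg [ 0.2  0.1 -0. ] clk 5.05 F [-0.  -0.9 -0.3] w 84.6
[ 0.51831528 -0.24298725  0.38336796] [-0.01508533 -0.27574542 -0.96111232]
[380.47213957 278.39405703]
[380.82911268 178.53880829]
[381.24090206  63.3499341 ]
[381.72118402 -70.99820918]
```

View pics/w4.png

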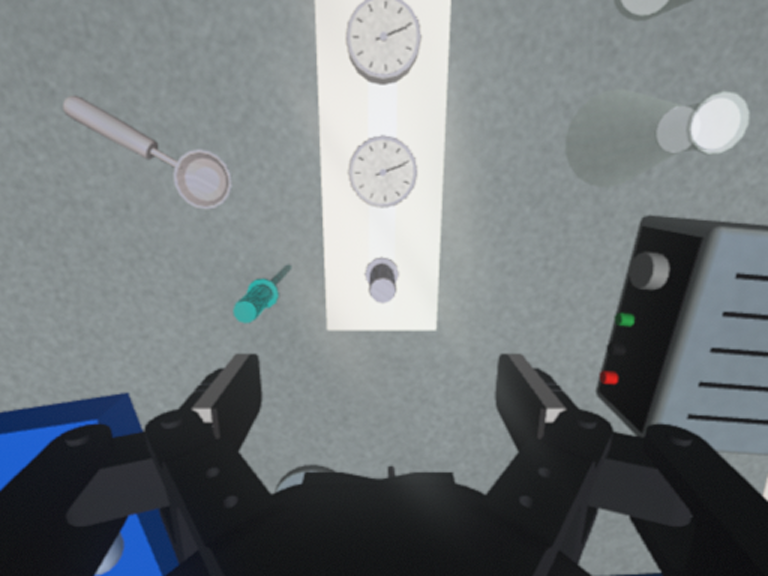

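Looking down: rod handle top at (382,289), flange around (381,273), dial b at (382,172), dial c at (384,37). The turquoise one is off to the left.

Run:
```python
from h import *
c=cam("wrist"); t=cam("top")
for n,u,v,z in(("top",382,289,.155),("top116",382,289,.161),("flange",381,273,.113),("b",382,171.5,.146),("c",384,36,.146)): print(n,ray(c,u/1.5,v/1.5,z).round(4))
im=cv2.imread('pics/top0_raw.png'); h=[]
print("topcam handle",ray(t,381.5,220.5,.155), [ray(t,u/1.5,v/1.5,.146).round(4).tolist() for u,v in((429,318),(476,322),(524,327))])
```

```text
top [ 0.5178 -0.3073  0.155 ]
top116 [ 0.5179 -0.3056  0.161 ]
flange [ 0.5176 -0.3077  0.113 ]
b [ 0.5222 -0.2405  0.146 ]
c [ 0.5276 -0.1728  0.146 ]
topcam handle [ 0.51586974 -0.31052253  0.155     ] [[0.5296, -0.109, 0.146], [0.5254, -0.1763, 0.146], [0.5197, -0.2449, 0.146]]
```

>>> {"op": "play_rows", "data": {"deltas": [[3, 5.5, -40, 0.2, 0.1, 0, 85], [0, 0, -40, 0, 0, 0, 85], [0, 0, -30, 0, 0, 0, 85], [0, 0, -11, 0, 0, 0, 60], [0, 0, 0, 0, 0, 0, 40], [0, 0, 0, 0, 0, 0, 20], [0, 0, 0, 0, 0, 0, 10], [0, 0, 0, 0, 0, 0, 10]], "grip_force": 50}}

```text
clock: 6.1
position: [0.5199, -0.307, 0.1196]
tool_rot: [-2.898, 1.569, 1.752]
force: [-0.9, 1.4, 7.1]
grip_width: 0.0144
```

>>> {"op": "play_rows", "data": {"deltas": [[0, 0, 0, 0, 0, 0, 8], [0, 0, 0, 0, 0, 0, 8], [0, 0, 0, 0, 0, 0, 8]]}}

```text
clock: 6.48
position: [0.5198, -0.3071, 0.1196]
tool_rot: [-2.891, 1.569, 1.759]
force: [-1.9, 1.1, 6.9]
grip_width: 0.0144
```

>>> {"op": "play_rows", "data": {"deltas": [[0, 0, 15, 0, 0, 0, 8], [0, 0, 35, 0, 0, 0, 8], [0, 0, 55, 0, 0, 0, 8], [0, 0, 55, 0, 0, 0, 8], [0, 45, 5, 0, 0, 0, 8], [0, 55, 0, 0, 0, 0, 8], [0, 55, 0, 0, 0, 0, 8], [0, 55, 0, 0, 0, 0, 8]]}}

```text
clock: 7.48
position: [0.5191, -0.0951, 0.2847]
tool_rot: [-2.886, 1.569, 1.764]
force: [0.7, 0.1, 0.1]
grip_width: 0.0149
```

>>> {"op": "play_rows", "data": {"deltas": [[0, 55, 0, 0, 0, 0, 8], [0, 55, 0, 0, 0, 0, 8], [0, 55, 0, 0, 0, 0, 8], [0, 55, 0, 0, 0, 0, 8], [-5, 45, 0, 0, 0, 0, 8], [0, 15, 0, 0, 0, 0, 8], [0, 0, 0, 0, 0, 0, 8], [0, 0, 0, 0, 0, 0, 8]]}}

```text
clock: 8.48
position: [0.5147, 0.1817, 0.2836]
tool_rot: [-2.349, 1.569, 2.3]
force: [0.3, 0.6, -0.2]
grip_width: 0.0148
```

Run:
```python
from h import *
go([.5102,.1829,.26])
a,c=save("wrist","w5"); s,cs=save("side","s5"); t,ct=save("top","t5")
R=lambda i,x0,y0,x1,y1:cv2.resize(i[y0:y1,x0:x1],(390,560) if 0 else None,fx=400/(x1-x0),fy=400/(x1-x0),interpolation=2)
cv2.imwrite('pics/m5.png',np.hstack([R(a,140,60,400-30,290),R(s,170,80,270,180)])[:, :, ::-1]) if 0 else None
A=cv2.resize(a[100:300,130:380],(500,400),interpolation=2); S=cv2.resize(s[90:190,190:265],(300,400),interpolation=2)
cv2.imwrite('pics/m5.png',np.hstack([A,S])[:,:,::-1])
for n,k,sx,x0,y0 in(("w",c,2,130,100),("s",cs,4,190,90)):
  print(n,"well",(sx*(proj(k,[.5102,.1829,.15])-[x0,y0])).round(1))
```

```text
need mm [ -4.5   1.2 -23.6] rot deg [-0.1 -0.1 -0.2] clk 8.475 F [ 0.3  0.6 -0.2] w 14.8
w well [236.3 171.1]
s well [ 90.8 202.2]
```

View pics/m5.png

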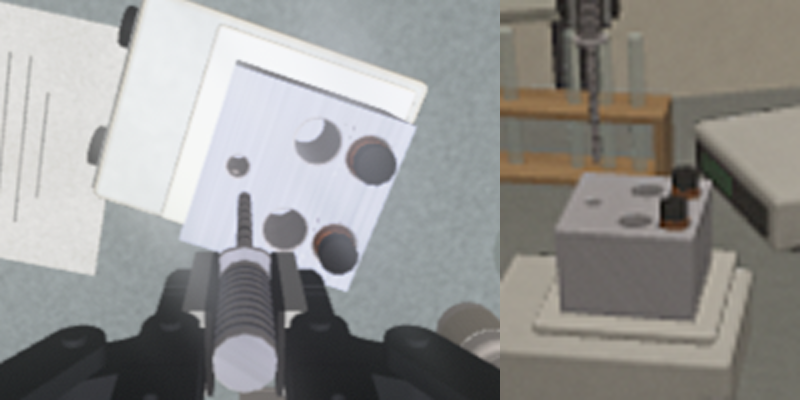

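Wrist crop: rod tip at (245,195), well at (238,166), handle top at (245,366). Side crop: tip at (98,158), well at (93,202).

Run:
```python
from h import *
c=cam("wrist"); s=cam("side"); t=cam("top")
T=lambda p,c,z:ray(c,*p,z).round(4)
P=telemetry.observe()["position"]
tip=T((252.5,197),c,.184+.003); top=T((252.5,283),c,.319)
print("w tip",tip,"handle top",top,"well",T((249,183),c,.15),"tcp",P)
print("s tip",T((214.5,129.3),s,.187),"well",T((213.2,140.5),s,.15))
im=cv2.imread('pics/t5_raw.png'); print("t well", T((150.2,218.2),t,.15))
# refine hole centres
for n,x0,y0,x1,y1 in(("w5",240,174,258,192),("s5",207,136,219,145)):
    g=cv2.imread(f'pics/{n}_raw.png',0).astype(float)[y0:y1,x0:x1]; w=np.clip(np.median(g)-12-g,0,None); yy,xx=np.mgrid[y0:y1,x0:x1]; u,v=(w*xx).sum()/w.sum(),(w*yy).sum()/w.sum()
    print(n,u,v,T((u,v),c if n=="w5" else s,.15))
```

```text
w tip [0.5146 0.1812 0.187 ] handle top [0.5144 0.179  0.319 ] well [0.5112 0.1861 0.15  ] tcp [0.51464814 0.18201922 0.28349136]
s tip [0.5167 0.1785 0.187 ] well [0.5117 0.1828 0.15  ]
t well [0.5099 0.182  0.15  ]
w5 248.77890213473802 182.71527585250902 [0.511  0.1864 0.15  ]
s5 209.70383275261324 138.2334494773519 [0.5043 0.2007 0.15  ]
```

>>> {"op": "play_rows", "data": {"deltas": [[-4, 5, -10, 0, 0, 0, 8], [0, 0, -15, 0, 0, 0, 8], [0, 0, -4, 0, 0, 0, 8], [0, 0, 0, 0, 0, 0, 8]]}}

```text
clock: 9.12
position: [0.5102, 0.1882, 0.2539]
tool_rot: [-2.189, 1.567, 2.461]
force: [0.5, -0.2, -0.9]
grip_width: 0.0145
```

Run:
```python
from h import *
a,c=save("wrist","w6"); s,cs=save("side","s6")
A=cv2.resize(a[140:220,215:285],(420,480),interpolation=2); S=cv2.resize(s[110:160,195:235],(384,480),interpolation=2)
cv2.imwrite('pics/m6.png',np.hstack([A,S])[:,:,::-1]); go([.5102,.1829,.26])
```

```text
need mm [-0.3 -5.4  5.5] rot deg [-0.1 -0.1 -0.3] clk 9.225 F [ 0.4  1.2 -0.7] w 14.9
```

View pics/m6.png

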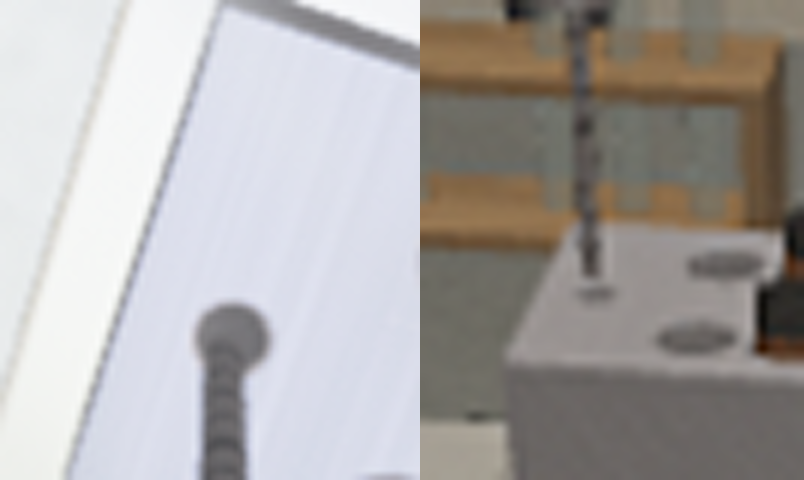

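Wrist crop: rod end at ≈(224,342) inside the hole's outline at (233,338). Side crop: tip at (591−420,278), hole at (597−420,294).

Run:
```python
from h import *
c=cam("wrist"); s=cam("side"); z=telemetry.observe()["position"][2]-.1; print(z)
w=(ray(c,253.8,196.4,.15)-ray(c,252.3,196.9,z+.001))*1e3; q=(ray(s,213.4,140.6,.15)-ray(s,212.8,138.9,z+.001))*1e3
print("move by wrist",w.round(1),"side",q.round(1)); print(ray(c,253.8,196.4,.15))
```

```text
0.15449687879977322
move by wrist [ 1.4 -1.2 -5.5] side [ 1.4 -0.4 -5.5]
[0.51164929 0.18576687 0.15      ]
```

>>> {"op": "play_rows", "data": {"deltas": [[1.3, -0.8, 0, 0, 0, 0, 8], [0, 0, -3, 0, 0, 0, 8], [0, 0, -3, 0, 0, 0, 8], [0, 0, -4, 0, 0, 0, 8], [0, 0, 0, 0, 0, 0, 8]]}}

```text
clock: 9.85
position: [0.5115, 0.1874, 0.244]
tool_rot: [-2.277, 1.568, 2.373]
force: [-0.2, -1.4, -0.9]
grip_width: 0.0148
```

>>> {"op": "play_rows", "data": {"deltas": [[0, 0, -4, 0, 0, 0, 8], [0, 0, -4, 0, 0, 0, 8], [0, 0, -3, 0, 0, 0, 8], [0, 0, 0, 0, 0, 0, 8]]}}

```text
clock: 10.35
position: [0.5115, 0.1875, 0.2331]
tool_rot: [-2.309, 1.568, 2.342]
force: [-0.1, -0.6, -0.3]
grip_width: 0.0147
```

>>> {"op": "play_rows", "data": {"deltas": [[0, 0, -4, 0, 0, 0, 8], [0, 0, -4, 0, 0, 0, 8], [0, 0, -4, 0, 0, 0, 8], [0, 0, -3, 0, 0, 0, 8], [0, 0, 0, 0, 0, 0, 8]]}}

```text
clock: 10.98
position: [0.5116, 0.1874, 0.2181]
tool_rot: [-2.333, 1.568, 2.318]
force: [0.5, 0.5, -0.4]
grip_width: 0.0145
```

>>> {"op": "play_rows", "data": {"deltas": [[0, 0, -1, 0, 0, 0, 8], [0, 0, -1, 0, 0, 0, 8], [0, 0, -1, 0, 0, 0, 8], [0, 0, -1, 0, 0, 0, 8], [0, 0, 0, 0, 0, 0, 8]]}}

```text
clock: 11.6
position: [0.5116, 0.1875, 0.2143]
tool_rot: [-2.408, 1.568, 2.243]
force: [-0.2, -0.6, -1.1]
grip_width: 0.0145
```

>>> {"op": "play_rows", "data": {"deltas": [[0, 0, -1, 0, 0, 0, 8], [0, 0, -1, 0, 0, 0, 8], [0, 0, -1, 0, 0, 0, 8], [0, 0, -1, 0, 0, 0, 8], [0, 0, 0, 0, 0, 0, 8]]}}

```text
clock: 12.22
position: [0.5116, 0.1874, 0.2103]
tool_rot: [-2.402, 1.568, 2.248]
force: [-0.4, -0.5, -0.5]
grip_width: 0.0147
```

>>> {"op": "play_rows", "data": {"deltas": [[0, 0, -2, 0, 0, 0, 8], [0, 0, -2, 0, 0, 0, 8], [0, 0, -1, 0, 0, 0, 8], [0, 0, 0, 0, 0, 0, 8]]}}

```text
clock: 12.72
position: [0.5116, 0.1875, 0.2053]
tool_rot: [-2.399, 1.568, 2.251]
force: [-0.2, -0.7, -1.1]
grip_width: 0.0149
```

Deeper than 35 mm; next possible bottom is at TCP ≈ 0.2016.

>>> {"op": "play_rows", "data": {"deltas": [[0, 0, -1, 0, 0, 0, 8], [0, 0, -1, 0, 0, 0, 8], [0, 0, -0.7, 0, 0, 0, 8], [0, 0, -0.7, 0, 0, 0, 8], [0, 0, 0, 0, 0, 0, 8]]}}

```text
clock: 13.35
position: [0.5116, 0.1875, 0.2019]
tool_rot: [-2.407, 1.568, 2.243]
force: [0.5, 0.3, -0.4]
grip_width: 0.0148
```

>>> {"op": "play_rows", "data": {"deltas": [[0, 0, -0.7, 0, 0, 0, 8], [0, 0, -0.7, 0, 0, 0, 8], [0, 0, 0, 0, 0, 0, 8]]}}

```text
clock: 13.72
position: [0.5118, 0.1876, 0.2009]
tool_rot: [-2.662, 1.568, 1.989]
force: [-0.8, -0.1, 6.4]
grip_width: 0.0145
```

The rod rests on the bottom at 6 N with the tip ≈48 mm deep, well past the balls, so the well is 48 mm deep and thermo_b is the one. I hold it there a moment, then lift and return the rod.

>>> {"op": "play_rows", "data": {"deltas": [[0, 0, 0, 0, 0, 0, 8], [0, 0, 0, 0, 0, 0, 8], [0, 0, 0, 0, 0, 0, 8], [0, 0, 0, 0, 0, 0, 8], [0, 0, 3, 0, 0, 0, 8], [0, 0, 12, 0, 0, 0, 8], [0, 0, 25, 0, 0, 0, 8], [0, 0, 45, 0, 0, 0, 8]]}}

```text
clock: 14.72
position: [0.5111, 0.1872, 0.2863]
tool_rot: [-1.984, 1.567, 2.667]
force: [0.4, -1.0, -0.4]
grip_width: 0.0149
```

>>> {"op": "play_rows", "data": {"deltas": [[0, -25, 0, 0, 0, 0, 8], [0, -55, 0, 0, 0, 0, 8], [0, -55, 0, 0, 0, 0, 8], [0, -55, 0, 0, 0, 0, 8], [0, -55, 0, 0, 0, 0, 8], [0, -55, 0, 0, 0, 0, 8], [0, -55, 0, 0, 0, 0, 8], [5, -55, 0, 0, 0, 0, 8]]}}

```text
clock: 15.72
position: [0.5164, -0.2244, 0.2866]
tool_rot: [-2.674, 1.569, 1.976]
force: [1.6, 0.7, -0.4]
grip_width: 0.0147
```

>>> {"op": "play_rows", "data": {"deltas": [[2, -50, 0, 0, 0, 0, 8], [0, -30, 0, 0, 0, 0, 8], [0, 0, 0, 0, 0, 0, 8], [0, 0, 0, 0, 0, 0, 8]]}}

```text
clock: 16.23
position: [0.5188, -0.3018, 0.286]
tool_rot: [-2.627, 1.568, 2.024]
force: [0.1, -0.8, -0.9]
grip_width: 0.0146
```

```bash
python3 -c "
from h import *
go([.5185,-.3075,.23])"
```

```text
need mm [ -0.3  -5.7 -56. ] rot deg [-0.2 -0.1 -0.3] clk 16.225 F [ 0.1 -0.8 -0.9] w 14.6
```

>>> {"op": "play_rows", "data": {"deltas": [[-0.3, -5.7, -20, 0, 0, 0, 8], [0, 0, -35, 0, 0, 0, 8], [0, 0, -15, 0, 0, 0, 8], [0, 0, -6, 0, 0, 0, 8], [0, 0, -6, 0, 0, 0, 8], [0, 0, 0, 0, 0, 0, 8]]}}

```text
clock: 16.98
position: [0.5185, -0.3082, 0.2039]
tool_rot: [-2.499, 1.568, 2.152]
force: [-0.4, -0.7, -0.4]
grip_width: 0.0147
```

```bash
python3 -c "
from h import *
go([.5185,-.3075,.121])
c=cam('wrist');im=vision.grab_frame('wrist');cv2.imwrite('pics/w7_raw.png',im[:,:,::-1])"
```

```text
need mm [ -0.    0.7 -82.9] rot deg [-0.1 -0.1 -0.3] clk 16.975 F [-0.4 -0.7 -0.4] w 14.7
```

Tip is below the plate with no contact. I go on down and release just before the flange seats.

>>> {"op": "play_rows", "data": {"deltas": [[0, 0.7, -20, 0, 0, 0, 8], [0, 0, -25, 0, 0, 0, 8], [0, 0, -20, 0, 0, 0, 8], [0, 0, -10, 0, 0, 0, 8], [0, 0, -6, 0, 0, 0, 8], [0, 0, -1, 0, 0, 0, 8], [0, 0, 0, 0, 0, 0, 8]]}}

```text
clock: 17.9
position: [0.5186, -0.3077, 0.1221]
tool_rot: [-2.571, 1.569, 2.08]
force: [0.2, -0.7, -0.2]
grip_width: 0.0149
```

>>> {"op": "play_rows", "data": {"deltas": [[0, 0, 0, 0, 0, 0, 20], [0, 0, 0, 0, 0, 0, 30], [0, 0, 0, 0, 0, 0, 50], [0, 0, 0, 0, 0, 0, 70], [0, 0, 0, 0, 0, 0, 85], [0, 0, 20, 0, 0, 0, 85], [0, 0, 30, 0, 0, 0, 85], [0, 0, 50, 0, 0, 0, 85]]}}

```text
clock: 18.9
position: [0.5176, -0.3072, 0.2215]
tool_rot: [-2.264, 1.565, 2.386]
force: [-0.4, -0.8, -0.2]
grip_width: 0.0846
```

Run:
```python
from h import *
go([.523,-.240,.24])
a,c=save("wrist","w8"); s,cs=save("side","s8")
A=cv2.resize(a[60:260,180:330],(360,480),interpolation=2); S=cv2.resize(s[190:320,210:300],(332,480),interpolation=2)
cv2.imwrite('pics/m8.png',np.hstack([A,S])[:,:,::-1])
```

```text
need mm [ 5.4 67.2 18.5] rot deg [-0.2 -0.2 -0.3] clk 18.9 F [-0.4 -0.8 -0.2] w 84.6
```

View pics/m8.png

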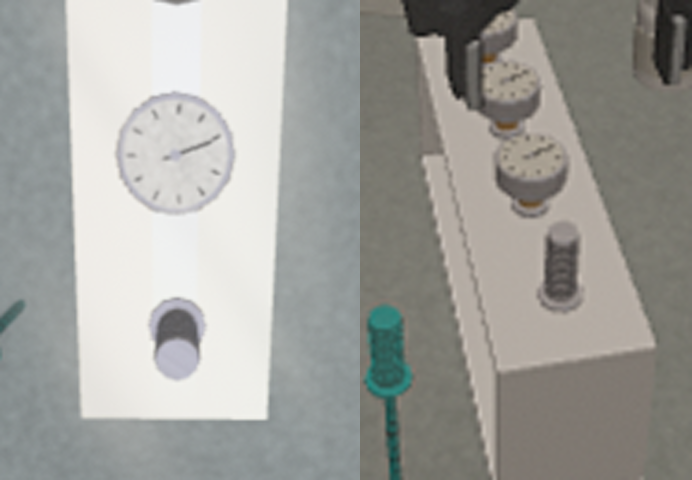

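The rod hangs upright with its flange flat on the plate; dial b is centred at crop (176,153). Next is thermo_b.

Run:
```python
from h import *
c=cam("wrist"); print(ray(c,180+176/2.4,60+154/2.4,.146), ray(c,180+177/2.4,60+357/2.4,.155)); go([.522,-.240,.24])
```

```text
[ 0.52544898 -0.24299054  0.146     ] [ 0.52156017 -0.31228496  0.155     ]
need mm [ 1.7 68.3 13.6] rot deg [ 0.1  0.3 -0.2] clk 19.0 F [ 0.5 -1.1  0.4] w 84.9
```

>>> {"op": "play_rows", "data": {"deltas": [[2, 30, 0, 0, 0, 0, 85], [0, 38, 0, 0, 0.2, -0.2, 85], [0, 0, 0, 0, 0, 0, 85], [0, 0, 0, 0, 0, 0, 85]]}}

```text
clock: 19.5
position: [0.5203, -0.24, 0.2215]
tool_rot: [-1.856, 1.565, 2.791]
force: [-0.0, -1.3, -1.0]
grip_width: 0.0854
```

Run:
```python
from h import *
go([.5225,-.2398,.116]); c=cam("wrist"); a=vision.grab_frame("wrist"); cv2.imwrite('pics/w9_raw.png',a[:,:,::-1])
# dial = disc darker than white plate: hough
g=cv2.cvtColor(a,cv2.COLOR_RGB2GRAY)
C=cv2.HoughCircles(cv2.GaussianBlur(g,(5,5),1),cv2.HOUGH_GRADIENT,1.2,25,param1=80,param2=25,minRadius=16,maxRadius=40)
for u,v,r in C[0][:8]: print(u,v,r,ray(c,u,v,.146).round(4))
```

```text
need mm [   2.2    0.2 -105.5] rot deg [-0.1 -0.3 -0. ] clk 19.5 F [-0.  -1.3 -1. ] w 85.4
255.00002 24.6 27.52 [ 0.5305 -0.105   0.146 ]
255.00002 202.20001 22.6 [ 0.5222 -0.2394  0.146 ]
255.00002 119.4 22.960001 [ 0.5265 -0.1709  0.146 ]
429.00003 52.2 20.44 [ 0.6577 -0.1314  0.146 ]
478.2 40.2 31.240002 [ 0.6926 -0.1258  0.146 ]
475.80002 162.6 21.76 [ 0.7054 -0.2168  0.146 ]
133.8 175.8 16.72 [ 0.4223 -0.2098  0.146 ]
354.6 263.40002 18.04 [ 0.6099 -0.304   0.146 ]
```

Dial b is measured at (0.5222, −0.2394). Descend and grip.

>>> {"op": "play_rows", "data": {"deltas": [[2, 0.3, -40, -0.1, -0.3, 0, 85], [0, 0, -40, 0, 0, 0, 85], [0, 0, -20, 0, 0, 0, 85], [0, 0, -5.5, 0, 0, 0, 70], [0, 0, 0, 0, 0, 0, 55], [0, 0, 0, 0, 0, 0, 45], [0, 0, 0, 0, 0, 0, 36], [0, 0, 0, 0, 0, 0, 34]], "grip_force": 60}}

```text
clock: 20.55
position: [0.5229, -0.2396, 0.1172]
tool_rot: [1.424, 1.569, -0.213]
force: [-1.8, 0.6, 6.9]
grip_width: 0.038
```

>>> {"op": "play_rows", "data": {"deltas": [[0, 0, 0, 0, 0, 0, 34], [0, 0, 0, 0, 0, 0, 34], [0, 0, 5, 0, 0, 0, 34], [0, 0, 15, 0, 0, 0, 34], [0, 0, 0, 0, 0, 0, 34]]}}

```text
clock: 21.18
position: [0.5231, -0.2395, 0.1377]
tool_rot: [1.467, 1.569, -0.17]
force: [-0.3, 0.3, -1.4]
grip_width: 0.0385
```

>>> {"op": "play_rows", "data": {"deltas": [[0, 0, 40, 0, 0, 0, 34], [0, 0, 50, 0, 0, 0, 34], [0, 15, 30, 0, 0, 0, 34], [0, 55, 0, 0, 0, 0, 34], [0, 55, 0, 0, 0, 0, 34], [0, 55, 0, 0, 0, 0, 34], [0, 55, 0, 0, 0, 0, 34], [0, 55, 0, 0, 0, 0, 34]]}}

```text
clock: 22.18
position: [0.5221, 0.0524, 0.2563]
tool_rot: [2.261, 1.57, 0.625]
force: [1.1, -0.9, -1.0]
grip_width: 0.0383
```

>>> {"op": "play_rows", "data": {"deltas": [[-5, 55, 0, 0, 0, 0, 34], [-5, 50, 0, 0, 0, 0, 34], [-2, 30, 0, 0, 0, 0, 34], [0, 0, 0, 0, 0, 0, 34], [0, 0, 0, 0, 0, 0, 34]]}}

```text
clock: 22.8
position: [0.5104, 0.1851, 0.256]
tool_rot: [-2.988, 1.571, 1.659]
force: [0.3, 0.4, -1.3]
grip_width: 0.038
```

```bash
python3 -c "
from h import *
go([.5116,.187,.218])"
```

```text
need mm [  1.2   1.9 -38. ] rot deg [-0. -0. -0.] clk 22.8 F [ 0.3  0.4 -1.3] w 38.0
```

>>> {"op": "play_rows", "data": {"deltas": [[1.2, 1.9, -20, 0, 0, 0, 34], [0, 0, -20, 0, 0, 0, 34], [0, 0, -6, 0, 0, 0, 34], [0, 0, 0, 0, 0, 0, 34], [0, 0, 0, 0, 0, 0, 34]]}}

```text
clock: 23.42
position: [0.5119, 0.1876, 0.2108]
tool_rot: [2.343, 1.57, 0.707]
force: [-0.2, -0.3, -1.6]
grip_width: 0.0385
```

Run:
```python
from h import *
go([.5116,.187,.209]); c=cam("wrist"); s=cam("side")
a,_=save("wrist","w10"); b,_=save("side","s10")
A=cv2.resize(a[140:220,215:285],(420,480),interpolation=2); S=cv2.resize(b[110:160,195:235],(384,480),interpolation=2)
cv2.imwrite('pics/m10.png',np.hstack([A,S])[:,:,::-1])
z=telemetry.observe()["position"][2]-.054; print("tip z",z)
W=np.array([.5116,.1867])
for P in (np.array([*W,.15]),np.array([*W,z])): print(6*(proj(c,P)-[215,140]),9.6*(proj(s,P)-[195,110])+[420,0])
```

```text
need mm [-0.3 -0.6 -1.8] rot deg [-0.   0.1 -0. ] clk 23.425 F [-0.2 -0.3 -1.6] w 38.5
tip z 0.15667271272320313
[221.79545489 417.80396799] [592.32615471 287.51407873]
[221.88229396 434.70857516] [591.16395396 267.76303591]
```

View pics/m10.png

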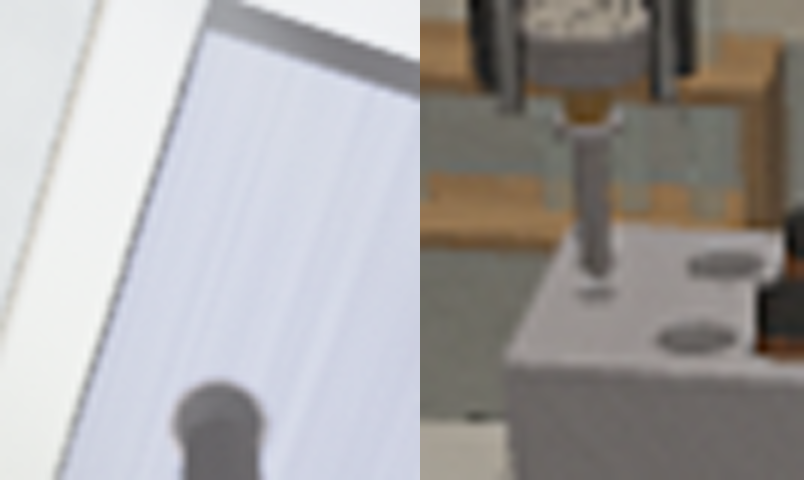

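Wrist crop: hole centre ≈(219,424), stem tip centred ≈(222,441). Side crop: tip at (598,275), hole at (597,294). Aligned within about 0.4 mm, so I nudge −x and go down watching the force.

>>> {"op": "play_rows", "data": {"deltas": [[-0.4, 0, -3, 0, 0, 0, 34], [0, 0, -3, 0, 0, 0, 34], [0, 0, -3, 0, 0, 0, 34], [0, 0, -2, 0, 0, 0, 34], [0, 0, 0, 0, 0, 0, 34]]}}

```text
clock: 24.15
position: [0.5111, 0.1877, 0.1989]
tool_rot: [-2.674, 1.57, 1.973]
force: [-0.1, -0.5, -2.1]
grip_width: 0.0383
```

>>> {"op": "play_rows", "data": {"deltas": [[0, 0, -2, 0, 0, 0, 34], [0, 0, -2, 0, 0, 0, 34], [0, 0, 0, 0, 0, 0, 34]]}}

```text
clock: 24.52
position: [0.5111, 0.1876, 0.1949]
tool_rot: [-2.659, 1.57, 1.988]
force: [-0.4, 0.8, -1.0]
grip_width: 0.0386
```

>>> {"op": "play_rows", "data": {"deltas": [[0, 0, -2, 0, 0, 0, 34], [0, 0, -2, 0, 0, 0, 34], [0, 0, -2, 0, 0, 0, 34], [0, 0, 0, 0, 0, 0, 34]]}}

```text
clock: 25.02
position: [0.5111, 0.1876, 0.1888]
tool_rot: [-2.735, 1.57, 1.912]
force: [1.0, 0.8, -4.2]
grip_width: 0.0382
```

>>> {"op": "play_rows", "data": {"deltas": [[0, 0, -3, 0, 0, 0, 34], [0, 0, -3, 0, 0, 0, 34], [0, 0, -3, 0, 0, 0, 34], [0, 0, 0, 0, 0, 0, 34]]}}

```text
clock: 25.52
position: [0.5109, 0.1875, 0.1795]
tool_rot: [-1.866, 1.57, 2.781]
force: [0.3, 1.3, -5.2]
grip_width: 0.0385
```

>>> {"op": "play_rows", "data": {"deltas": [[0, 0, -3, 0, 0, 0, 34], [0, 0, -3, 0, 0, 0, 34], [0, 0, -3, 0, 0, 0, 34], [0, 0, -3, 0, 0, 0, 34]]}}

```text
clock: 26.02
position: [0.5112, 0.1877, 0.1679]
tool_rot: [2.908, 1.57, 1.272]
force: [-0.8, -0.0, 3.9]
grip_width: 0.0381
```

>>> {"op": "play_rows", "data": {"deltas": [[0, 0, -3, 0, 0, 0, 34], [0, 0, -2, 0, 0, 0, 34], [0, 0, -1, 0, 0, 0, 34]]}}

```text
clock: 26.4
position: [0.5111, 0.1877, 0.1619]
tool_rot: [-2.897, 1.57, 1.75]
force: [0.2, 0.6, 2.3]
grip_width: 0.0383
```

Drag is 2–4 N, as expected. About 4.7 mm remain to flush, in small steps.

>>> {"op": "play_rows", "data": {"deltas": [[0, 0, -1.5, 0, 0, 0, 34], [0, 0, -1.5, 0, 0, 0, 34], [0, 0, -0.8, 0, 0, 0, 34]]}}

```text
clock: 26.78
position: [0.5112, 0.1877, 0.1582]
tool_rot: [3.068, 1.57, 1.432]
force: [-0.6, -0.4, 3.8]
grip_width: 0.0386
```

>>> {"op": "play_rows", "data": {"deltas": [[0, 0, -0.5, 0, 0, 0, 34], [0, 0, -0.5, 0, 0, 0, 34]]}}

```text
clock: 27.02
position: [0.5112, 0.1877, 0.1573]
tool_rot: [3.103, 1.57, 1.467]
force: [-1.8, -0.0, 8.2]
grip_width: 0.0381
```

>>> {"op": "play_rows", "data": {"deltas": [[0, 0, -0.4, 0, 0, 0, 34], [0, 0, -0.2, 0, 0, 0, 34], [0, 0, 0, 0, 0, 0, 34]]}}

```text
clock: 27.4
position: [0.5112, 0.1878, 0.1572]
tool_rot: [2.498, 1.57, 0.861]
force: [-3.4, -1.2, 12.9]
grip_width: 0.0383
```

The arm stopped at the predicted flush height and the force rose to 13 N, so it is seated. Release and retreat.

>>> {"op": "play_rows", "data": {"deltas": [[0, 0, 0.4, 0, 0, 0, 40], [0, 0, 0, 0, 0, 0, 50], [0, 0, 0, 0, 0, 0, 70], [0, 0, 0, 0, 0, 0, 85], [0, 0, 0, 0, 0, 0, 85], [0, 0, 15, 0, 0, 0, 85], [0, 0, 30, 0, 0, 0, 85], [0, 0, 50, 0, 0, 0, 85]]}}

```text
clock: 28.4
position: [0.5105, 0.1875, 0.2532]
tool_rot: [-1.644, 1.569, 3.003]
force: [0.6, -0.2, 0.2]
grip_width: 0.0848
```

>>> {"op": "play_rows", "data": {"deltas": [[0, -30, 30, 0, 0, 0, 85], [0, -50, 0, 0, 0, 0, 85], [0, -50, 0, 0, 0, 0, 85], [0, 0, 0, 0, 0, 0, 85]]}}

```text
clock: 28.9
position: [0.5113, 0.0539, 0.2831]
tool_rot: [0.913, 1.57, -0.728]
force: [0.3, 0.5, 0.1]
grip_width: 0.085
```

Run:
```python
from h import *
go([.5112,.1877,.157]); c=cam("side")
b,_=save("side","s11"); t,_=save("top","t11")
B=cv2.resize(b[95:200,185:265],(366,480),interpolation=2); T=cv2.resize(t[150:270,115:265],(430,344),interpolation=2); T=cv2.copyMakeBorder(T,0,136,0,0,0)
cv2.imwrite('pics/m11.png',np.hstack([B,T])[:,:,::-1])
for z in(0,.02,.036): print("side pred",z,(4.571*(proj(c,[.5116,.186,.15+z])-[185,95])).round(1))
```

```text
need mm [-1.000e-01  1.338e+02 -1.261e+02] rot deg [0.  0.  0.2] clk 28.9 F [0.3 0.5 0.1] w 85.0
side pred 0 [128.  205.9]
side pred 0.02 [126.3 177.5]
side pred 0.036 [124.9 154.3]
```

The viewing limit is reached, so I check flushness numerically by differencing against the first side picture.

Run:
```python
from h import *
a=cv2.imread('pics/side0_raw.png',0).astype(int); b=cv2.imread('pics/s11_raw.png',0).astype(int); c=cam("side")
x0,y0,x1,y1=190,95,240,165
d=(abs(a-b)[y0:y1,x0:x1]>18).astype(np.uint8); n,l,s,ct=cv2.connectedComponentsWithStats(d)
for i in range(1,n):
    if s[i,4]>15: print("diff box",s[i,:2]+[x0,y0],s[i,2:4],"ctr",ct[i]+[x0,y0])
for z,r in((0,.011),(.036,.02)):
    P=np.array([proj(c,[.5116+r*np.cos(q),.184+r*np.sin(q),.15+z]) for q in np.linspace(0,6.28,40)]); print("pred",z,P.min(0).round(1),P.max(0).round(1))
for r in (b[118:145,213]),: print(r)
# rack & bystanders unchanged in top view
A=cv2.imread('pics/top0_raw.png',0).astype(int);B=cv2.imread('pics/t11_raw.png',0).astype(int)
D=cv2.GaussianBlur(abs(A-B).astype(np.float32),(5,5),0)>15; n,l,s,ct=cv2.connectedComponentsWithStats(D.astype(np.uint8))
print([s[i].tolist() for i in range(1,n) if s[i,4]>8])
```

```text
diff box [195  95] [ 8 16] ctr [198.5106383  101.67021277]
diff box [236  95] [ 4 13] ctr [237.56 100.78]
diff box [206 126] [14 16] ctr [212.72413793 132.93965517]
pred 0 [209.4 138.7] [216.8 142. ]
pred 0.036 [205.5 126.3] [219.4 131.9]
[109  86  96 107 110 108 109 104 125 150 112 137 130 130 102  87  89  88
  83  77  75  75 117 105 142 151 148]
[[0, 0, 145, 151, 11695], [133, 0, 249, 59, 12520], [435, 0, 77, 63, 3297], [371, 32, 64, 28, 1056], [204, 103, 17, 17, 209], [331, 118, 17, 17, 232], [275, 121, 22, 17, 246], [234, 128, 23, 22, 390], [99, 134, 141, 250, 21317], [136, 142, 6, 4, 12], [123, 154, 5, 3, 9], [45, 173, 33, 143, 1484], [11, 182, 4, 4, 10], [22, 182, 18, 24, 144], [5, 189, 7, 7, 24], [17, 192, 21, 42, 179], [263, 192, 135, 50, 5045], [8, 225, 7, 7, 25], [327, 275, 15, 13, 121], [318, 300, 6, 8, 27], [312, 309, 5, 8, 30], [307, 317, 5, 8, 24], [55, 339, 8, 45, 182], [454, 363, 58, 21, 848]]
```

The dial's box in the side view (rows 126–142, columns 206–220) matches the prediction for a flush collar (126.3–142, 205.5–219.4). Handing in.

```bash
python3 -c "
from h import *
print(workorder.job_done())"
```

```text
the job is handed in; nothing more can be done
None
```

The job is handed in: the well is 48 mm deep, and thermo_b is pressed fully home in it and released. It took about 29 s of the 70 s allowed.

- **Depth:** the rod stopped in the well with the tip about 48 mm down, past the retaining balls, at about 6 N. I rested it there about 0.5 s, then hung it back in its rack hole. A picture showed it upright with its flange flat on the plate.
- **Choosing the thermometer:** before measuring, I read the stem lengths under the rack plate with the wrist camera. The order is a at y = +102, c at +34 and b at −34 mm, so I took b.
- **Seating:** b went in with 2–5 N drag and stopped at the predicted flush height, where I pressed to about 13 N and then let go. The dial's outline in the last side view matches a flush collar to within about a pixel.

**Checks that were weak or disagreed:**
- The picture-viewing limit stopped me seeing the final scene by eye, so the flush check is numeric only.
- A final top-view comparison with the first picture was inconclusive for the flasks, beaker and jar. It shows differences across much of the frame, including where they stand. These may be lighting changes and the arm in view. The arm was kept above or clear of them, and no force suggested a touch.
- The cameras disagreed by up to 4–5 mm on absolute positions, so I did the final alignments from the offset between tip and hole within each view.

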